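# Put the ski bench tools back on their own tiles

### The arm

A 6-joint arm with a two-finger parallel gripper is mounted at the origin on the work surface. World frame = base frame: x ahead of the robot, y to its left, z up, the work surface at z = 0. Lengths are in mm, angles in rad, forces in N, time in s.
With the tool pointing down it reaches from about 275 to 750 mm from the base axis. Payload 10.2 kg.
Tool frame: the origin (TCP) lies at the centre of the arm's flange, where the gripper is bolted on; the fingertips stand 173 mm ahead of it and the grasp point (between the pads) lies 155 mm ahead of it; z points along the fingers, y is the line along which they close (so a half turn about z gives the same grasp; the last joint's range is limited). The gripper opens to 85 mm and grips with 20 to 120 N. Pads are 22 mm wide; open, the fingers measure 114 mm over their backs; the gripper's body (76 mm by 85 mm) begins 54 mm behind the grasp point. The pads swing forward as they close: fully open they stand 13 mm farther back than shut.
Start: joints at [1.031, 0.313, 1.498, -0, 1.331, -0.223], TCP at [163.565, 498.878, 404.694] pointing down, gripper open.
Joint ranges: [-2.94, 2.94], [-0.97, 2.17], [0.19, 2.56], [-1.23, 4.37], [0.02, 3.11], [-2.88, 2.88]. Speed limits (rad/s): [2.39, 2.39, 3.01, 3.14, 3.14, 3.14].

### API

Orientations are given as a unit quaternion [w, x, y, z].
In Python, from rig import status, capture, camera_info, ticket gives the robot as it stands.
- The arm moves only by the shell command python3 -m crank 'ROWS' [FORCE]. ROWS is JSON, a list of rows, each a list of 7 numbers: the shift along the tool's x, y, z as a fraction of full scale, then the turn, a rotation vector about the tool's x, y, z as a fraction of full scale, then the closure, from 0 (fully open) to 1 (shut). A call has 1 to 12 rows; each row is the pose to reach, as a shift and turn from the pose commanded when the call began, along the tool's axes at that moment; what a row does not reach only later rows make up. Full scale, the value 1, is 0.1 m for a shift and 45 degrees for a turn. A row lasts 1/10 s, in which the tool goes at most 50 mm and 8.59 degrees, less where a joint would pass 70% of its speed; a pose out of reach is approached as far as the arm can. A call with a number of a shift or a turn outside -1 to 1 is refused whole. A call with a gripper value outside its range is refused whole. The fingers move at their own pace and stop on an object; FORCE is the grip in N (left out, the last holds). Time passes only in rows, so rows that repeat a pose let the fingers close. It gives the time, the measured TCP pose, the force, the opening and the grip force at its end, in the units of the state.
- status.sense(): the state, without advancing time (a new reading comes with each control period).
- capture(name): name is "side" or "top" or "wrist"; returns (picture, depth): 384x512x3 uint8, red, green, blue; 384x512 float32, mm along the optical axis (not along the pixel's ray), 0 where there is no reading.
- camera_info(name): a dict with "K" (3x3 intrinsics, pixels), "camera_from_world" (4x4, takes a point from world to camera coordinates). Camera axes: x right, y up, looking along -z (the intrinsics and any distortion apply to the point x, -y, -z); pixel columns grow to the right and rows downward; lengths in mm; the calibration is good to about 2 mm. A picture is of the moment at which its call begins: read the wrist's pose just before it. camera_info takes no time and is no camera call; for the wrist camera it gives the pose at the moment of the call.
- ticket.finish_job(): hands the job in; it is judged then, once.
The state is a dict: "time_s": time; "joints": joint angles; "dq": joint speeds; "tau": joint torques, N m; "eef_pos": TCP position; "ee_rot": TCP orientation; "force": force on the tool from outside, world axes, zero at the start; "wrist_torque": the same for the moment, N m; "grip_width": opening from 0.0 (shut) to 1.0 (fully open); "grip_force": force on a finger pad.
Only numpy, scipy, OpenCV 4.12 (cv2) and the standard library are available. Lean on these libraries where they do the work, as an engineer would, in place of code of your own. Each camera call takes 0.05 s, during which the arm holds its last target. There are 200 camera calls.

### The job

The four tools on the wax bench are standing on one another's cork-topped tiles: put the glass jar on the round tile, the diamond stone lengthwise on the long tile, the square tin on the square tile and the three-cornered scraper on the triangular tile, each flat and centred; the empty rubber pad is free for parking on the way. Which way round the jar, tin and scraper face does not matter. Keep the jar upright and set it down rather than drop it, and leave the mug of brushes where it stands.

Things in the scene. Friction and masses are not known exactly. Their poses are not given: they have to be found in the camera images.
- jar: squat round glass jar with a steel screw lid, 60 mm diameter (lid 57 mm), 56 mm high, about 0.22 kg, upright; origin at the centre of its underside, z up
- stone: steel diamond stone on a black base, a flat bar 110 x 36 mm and 25 mm high, about 0.38 kg; origin at the centre of its underside, x along its length, z up
- tin: square aluminium wax tin with a lid, 58 x 58 mm (below the lid, up to 24 mm high, 56 x 56 mm) and 36 mm high, about 0.24 kg; origin at the centre of its underside, x and y square to its sides, z up
- scraper: three-cornered scraper lying flat: a triangular steel plate 8 mm thick with 83 mm sides, and in its middle an upright round wooden grip of 28 mm diameter whose top is 58 mm above the underside; about 0.22 kg; origin at the centre of the underside, below the grip, x towards one corner, z up
- round_tile: round wooden tile with a cork top, 112 mm diameter, fixed to the bench, 10 mm thick including the cork; origin at the centre of its underside, so its top is 10 mm above the origin; home of the jar
- long_tile: long narrow wooden tile with a cork top, 170 x 64 mm, fixed to the bench, 10 mm thick including the cork; origin at the centre of its underside, so its top is 10 mm above the origin; x along its length; home of the diamond stone
- square_tile: square wooden tile with a cork top, 104 x 104 mm, fixed to the bench, 10 mm thick including the cork; origin at the centre of its underside, so its top is 10 mm above the origin; x and y square to its sides; home of the tin
- triangle_tile: triangular wooden tile with a cork top, equal sides of 152 mm, fixed to the bench, 10 mm thick including the cork; origin at the centre of its underside, so its top is 10 mm above the origin; the origin is below the middle of the triangle, x towards one corner; home of the scraper
- rubber_pad: dark ribbed rubber pad without cork, 130 x 110 mm, 10 mm thick, fixed, empty at the start: the free parking spot; origin at the centre of its underside
- mug: white enamel mug of brushes standing loose among the tiles, to be left alone: 80 mm diameter, rim 80 mm high, handle reaching 68 mm from its axis, brushes up to 146 mm above the bench; about 0.45 kg; origin at the centre of its underside. The tiles, pad and mug stand in two rows, centres at least 150 mm apart; otherwise only two fixed brass pegs, 8 mm high, stand among them
Mind the look-alikes: they are no part of the job. There is more than one size of the tin; the job needs the middle-sized.

How it is judged:
By the outcome, as a careful person would: the job done as asked, in the order asked, and still so for the second after the job is handed in, with the robot touching nothing.
It also fails if it takes over 144 s, if anything falls off the work surface, if the arm or the gripper's body presses on something with over 40 N, if the wrist force passes 120 N, or if a joint passes its speed limit or range.

## Working session

There is one attempt and no reset: what is moved stays moved. The work goes in short steps, Python scripts to look and compute and a shell command to move; the robot and the scene stay as the last step left them, time stands still between calls to the robot, and variables do not carry over. Pictures are saved under pics/ and viewed, at most 14 in all, crops included, and the job is handed in when it is done.

```bash
ls; mkdir -p pics
python3 - <<'E'
from rig import status,capture,camera_info
import cv2,numpy as np
print(status.sense())
for n in("top","side"):
    p,d=capture(n);cv2.imwrite(f"pics/{n}0.png",p[:,:,::-1]);np.savez(f"{n}0.npz",p=p,d=d)
    i=camera_info(n);print(n,i, d.min(),d.max())
E
```

```text
pics
{'time_s': 0.0, 'joints': array([ 1.03062664e+00,  3.13437256e-01,  1.49842315e+00, -1.72111216e-05,
        1.33102766e+00, -2.23434990e-01]), 'dq': array([-0.00064606, -0.00151513,  0.00115897, -0.00190228, -0.00042878,
       -0.00290739]), 'tau': array([-7.57495727e-04, -4.12273800e+01, -2.59734195e+01, -3.51078988e-04,
        4.26922154e-03, -2.21862507e-06]), 'eef_pos': array([163.52844826, 498.83987805, 404.146707  ]), 'ee_rot': array([-2.33573684e-04,  1.57704139e-01,  9.87486195e-01, -6.04178802e-04]), 'force': array([-0.14211029,  0.16304611, -0.0522865 ]), 'wrist_torque': array([-0.05614533, -0.0011104 ,  0.01491147]), 'grip_force': 0.0, 'grip_width': 1.0001465397047695}
top {'K': array([[453.82106562,   0.        , 259.73267723],
       [  0.        , 453.82106562, 187.60077529],
       [  0.        ,   0.        ,   1.        ]]), 'camera_from_world': array([[-6.54446160e-03, -9.99957668e-01,  6.46784362e-03,
         4.42704219e-01],
       [ 9.70447216e-01, -4.79078703e-03,  2.41265931e-01,
        -5.01723864e+02],
       [-2.41224731e-01,  7.85565646e-03,  9.70437488e-01,
        -9.18497281e+02],
       [ 0.00000000e+00,  0.00000000e+00,  0.00000000e+00,
         1.00000000e+00]])} 0.0 2041.5862
side {'K': array([[351.33419219,   0.        , 256.56215293],
       [  0.        , 351.33419219, 194.44116187],
       [  0.        ,   0.        ,   1.        ]]), 'camera_from_world': array([[ 9.22331254e-01, -3.86007744e-01, -1.74091745e-02,
        -4.29153994e+02],
       [ 2.85290455e-01,  6.49905693e-01,  7.04437326e-01,
        -1.77204165e+02],
       [-2.60603941e-01, -6.54691234e-01,  7.09552658e-01,
        -8.99558367e+02],
       [ 0.00000000e+00,  0.00000000e+00,  0.00000000e+00,
         1.00000000e+00]])} 0.0 3213.7493
```

View pics/top0.png

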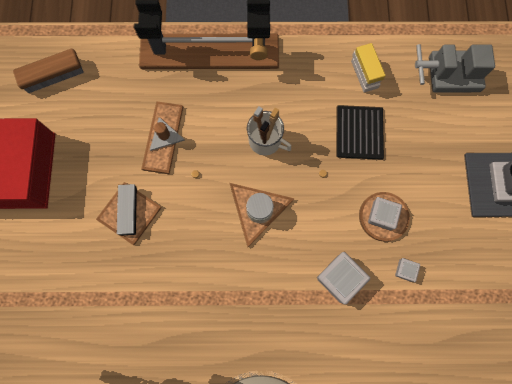

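View pics/side0.png

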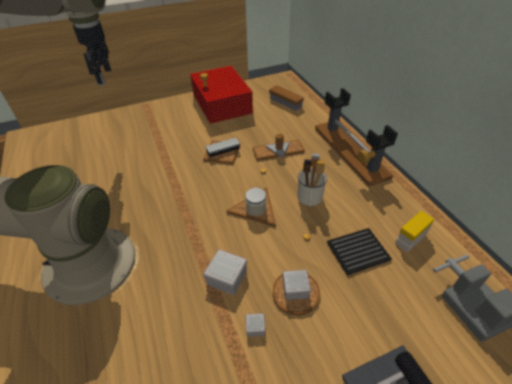

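The top view shows:
- the tin on the round tile (385,213)
- the jar on the triangle (260,208)
- the scraper on the long tile (163,135)
- the stone on the square tile (127,212)
- the pad at (360,132) and the mug at (265,132)
- a large tin and a small tin at (345,278) and (408,270), which are the look-alikes

The side view agrees with this. Next I'll measure.

```bash
cat > h.py <<'E'
import numpy as np,cv2
from scipy.spatial.transform import Rotation as Ro
from rig import status,capture,camera_info
F=np.diag([1,-1,-1])
def cloud(d,i):   # world point per pixel from depth
    K,T=i["K"],i["camera_from_world"];v,u=np.mgrid[:d.shape[0],:d.shape[1]]
    c=np.stack([(u-K[0,2])/K[0,0]*d,-(v-K[1,2])/K[1,1]*d,-d],-1)
    return (c-T[:3,3])@T[:3,:3]
def cast(uv,z,i): # pixel rays onto plane z
    K,T=i["K"],i["camera_from_world"];R=T[:3,:3];o=-R.T@T[:3,3]
    uv=np.asarray(uv,float).reshape(-1,2)
    r=np.c_[(uv-K[:2,2])/K[0,0]*[1,-1],-np.ones(len(uv))]@R
    return (o+r*((z-o[2])/r[:,2])[:,None])[:,:2]
def go(x,y,z,yaw=None): # row to bring grasp point to x,y,z with closing line at yaw (world)
    s=status.sense();q=s["ee_rot"];R=Ro.from_quat(np.r_[q[1:],q[0]]).as_matrix()
    d=R.T@(np.array([x,y,z+155])-s["eef_pos"])
    cur=np.arctan2(R[1,1],R[0,1]);t=0
    if yaw is not None: t=-((yaw-cur+np.pi/2)%np.pi-np.pi/2)  # tool z is down
    print("row",np.round(d/100,3),"turn",round(t/(np.pi/4),3),"t",round(s["time_s"],1),"j6",round(s["joints"][5],2),"yaw",round(np.degrees(cur),1),"g",np.round(s["eef_pos"]-[0,0,155],1))
E
python3 - <<'E'
from h import *
for n in("top","side"):
    f=np.load(n+"0.npz");p,d=f["p"],f["d"];i=camera_info(n);P=cloud(d,i);z=P[...,2]
    print(n,"bench",np.median(z[(d>0)&(abs(z)<4)]))
    hsv=cv2.cvtColor(p,cv2.COLOR_RGB2HSV)
    ok=(d>0)&(P[...,0]>180)&(P[...,0]<720)&(abs(P[...,1])<420)
    for lo,hi in((14,170),(5,14)):
        m=(ok&(z>lo)&(z<hi)).astype(np.uint8)
        k,l,st,c=cv2.connectedComponentsWithStats(m)
        for a in range(1,k):
            if st[a,4]<60: continue
            q=P[l==a]; zt=np.percentile(q[:,2],[10,50,90]); t=q[q[:,2]>zt[2]-4] if lo==14 else q
            r=cv2.minAreaRect(t[:,:2].astype(np.float32))
            print(lo,np.round(c[a]),st[a,4],"z",zt.round(1),"rect",np.round(r[0],1),np.round(r[1],1),round(r[2],1),"mean",t[:,:2].mean(0).round(1),"hsv",np.median(hsv[l==a],0))
E
```

```text
top bench 0.1907352919932025
14 [266. 130.] 1187 z [ 28.7  71.4 144.8] rect [634.6  -9.7] [40.1 55.4] 53.9 mean [631.4 -13.6] hsv [16. 43. 98.]
14 [163. 135.] 555 z [16.3 19.5 67.9] rect [639.2 219.1] [26.1 24.4] 1.0 mean [638.5 218.7] hsv [ 15.  23. 132.]
14 [126. 209.] 952 z [25.2 34.5 37. ] rect [462.8 292.6] [110.1  36.7] 2.2 mean [462.3 292.5] hsv [ 16.5  19.  163. ]
14 [259. 208.] 667 z [47.2 65.5 67.9] rect [461.7  -1.6] [53.3 54.6] 88.9 mean [461.3  -1.5] hsv [ 17.  19. 158.]
14 [384. 213.] 803 z [31.1 46.  48.6] rect [ 448.8 -275.3] [57.  57.9] 71.3 mean [ 448.7 -275.3] hsv [ 13.  25. 160.]
14 [343. 278.] 1555 z [46.9 50.3 52.7] rect [ 310.6 -176.7] [78.8 77.7] 43.3 mean [ 311.4 -176.7] hsv [ 14.  21. 161.]
14 [408. 270.] 386 z [22.8 25.7 28.2] rect [ 328.  -320.9] [40.8 40.4] 70.1 mean [ 327.7 -321. ] hsv [ 14.   23.  158.5]
5 [162. 139.] 1342 z [ 7.8 10.3 12.7] rect [637.5 219.5] [ 77.3 171.3] 81.0 mean [632.7 225.3] hsv [ 13. 133. 167.]
5 [359. 132.] 2356 z [ 7.8 10.4 12.7] rect [ 651.1 -238.4] [112.8 131.8] 87.0 mean [ 648.1 -238. ] hsv [15. 27. 33.]
5 [255. 210.] 1264 z
[... 1390 characters left out ...]
142.]
5 [263. 152.] 238 z [ 7.5 10.  12.2] rect [593.5 230.4] [71.3 79. ] 79.4 mean [585.3 227.5] hsv [ 15. 149. 140.]
5 [223. 157.] 268 z [ 7.2  9.7 12. ] rect [447.9 276.6] [ 72.1 105.2] 56.9 mean [450.6 260.7] hsv [ 15.  146.5  92. ]
5 [256. 211.] 530 z [ 7.4  9.4 11.4] rect [469.1 -15.8] [149.  130.3] 15.0 mean [457.7 -10.6] hsv [ 15. 150. 135.]
5 [358. 251.] 1803 z [ 7.9  9.7 11.5] rect [ 649.6 -239.5] [111.3 132.7] 87.1 mean [ 647.1 -242.7] hsv [20. 18. 51.]
5 [226. 287.] 74 z [ 6.   9.4 13.2] rect [ 302.7 -206.4] [44.7 94. ] 82.2 mean [ 299.8 -207.6] hsv [15. 48. 85.]
5 [296. 297.] 958 z [ 7.7  9.5 11.4] rect [ 444.8 -286.9] [101.1 111. ] 66.1 mean [ 439.6 -296.7] hsv [ 15. 147. 128.]
```

Run:
```python
from h import *
for n in("top","side"):
    f=np.load(n+"0.npz");p,d=f["p"],f["d"];i=camera_info(n);P=cloud(d,i);z=P[...,2]
    S=cv2.cvtColor(p,cv2.COLOR_RGB2HSV)[...,1].astype(int)
    def sel(x,y,r,lo=6.5,hi=14,s=90):
        m=((d>0)&(z>lo)&(z<hi)&(np.hypot(P[...,0]-x,P[...,1]-y)<r)&(S>s)).astype(np.uint8)
        m=cv2.morphologyEx(m,cv2.MORPH_OPEN,np.ones((2,2),np.uint8))
        k,l,st,_=cv2.connectedComponentsWithStats(m)
        return np.argwhere(np.isin(l,[a for a in range(1,k) if st[a,4]>40]))[:,::-1]
    def W(uv,z0): return cast(uv,z0,i).astype(np.float32)
    for nm,x,y,r in(("round",447,-281,75),("long",638,219,100),("square",447,290,85)):
        w=W(sel(x,y,r),10)
        if nm=="round": print(n,nm,cv2.minEnclosingCircle(w))
        else: print(n,nm,cv2.minAreaRect(w))
    w=W(sel(462,0,110),10); t=cv2.minEnclosingTriangle(w.reshape(-1,1,2))[1].reshape(3,2)
    print(n,"tri",t.round(1).tolist(),t.mean(0))
    print(n,"pad",cv2.minAreaRect(W(sel(649,-239,95,s=-1),10)))
    # scraper plate: unsaturated, z 14..22
    m=((d>0)&(z>13.5)&(z<23)&(np.hypot(P[...,0]-638,P[...,1]-218)<60)&(S<60)); w=W(np.argwhere(m)[:,::-1],18)
    t=cv2.minEnclosingTriangle(w.reshape(-1,1,2))[1].reshape(3,2);print(n,"plate",t.round(1).tolist(),t.mean(0))
g=(638,217)
go(448.5,-276,200,np.radians(71.5));
```

```text
top round ((445.90380859375, -283.173583984375), 56.58455276489258)
top long ((636.6891479492188, 222.6118621826172), (64.81147766113281, 170.9515380859375), 80.94818878173828)
top square ((456.2109680175781, 290.23297119140625), (104.7479248046875, 104.15129089355469), 56.06486511230469)
top tri [[378.20001220703125, 24.200000762939453], [525.0, 65.19999694824219], [487.6000061035156, -82.4000015258789]] [463.6141      2.3421428]
top pad ((647.2928466796875, -240.58303833007812), (109.80928802490234, 129.8431854248047), 86.70014953613281)
top plate [[684.5, 233.3000030517578], [628.5999755859375, 170.8000030517578], [601.9000244140625, 251.39999389648438]] [638.3172  218.48076]
side round ((447.9133605957031, -286.4737854003906), 56.41023635864258)
side long ((639.6099243164062, 216.6376953125), (67.54913330078125, 169.498779296875), 80.77071380615234)
side square ((448.3873291015625, 268.53179931640625), (72.39368438720703, 103.17703247070312), 57.57423400878906)
side tri [[379.8999938964844, 20.600000381469727], [527.7000122070312, 62.400001525878906], [488.5, -89.5999984741211]] [465.35837    -2.1922276]
side pad ((648.38134765625, -244.39263916015625), (110.29554748535156, 130.59666442871094), 86.93598937988281)
side plate [[625.7999877929688, 166.3000030517578], [598.7999877929688, 252.89999389648438], [682.0999755859375, 229.6999969482422]] [635.5576  216.27606]
row [-5.122 -6.475  0.498] turn 0.008 t 0.1 j6 -0.22 yaw 71.8 g [163.5 498.8 249.2]
```

```bash
for k in 1; do
python3 -m crank '[[-0.73,-0.925,0,0,0,0,0],[-0.73,-0.925,0,0,0,0,0],[-0.73,-0.925,0,0,0,0,0]]'
python3 -m crank '[[-0.73,-0.925,0,0,0,0,0],[-0.73,-0.925,0,0,0,0,0],[-0.73,-0.925,0,0,0,0,0]]'
python3 -m crank '[[-0.73,-0.925,0,0,0,0,0],[-0.73,-0.925,0,0,0,0,0],[-0.73,-0.925,0,0,0,0,0]]'
python3 -m crank '[[-0.73,-0.925,0,0,0,0,0],[-0.73,-0.925,0,0,0,0,0],[-0.73,-0.925,0,0,0,0,0],[-0.73,-0.925,0,0,0,0,0]]'
done
python3 - <<'E'
from h import *
go(448.5,-276,200,np.radians(71.5)); print(status.sense()["force"])
p,d=capture("wrist");i=camera_info("wrist");cv2.imwrite("pics/w1.png",p[:,:,::-1]);np.savez("w1.npz",p=p,d=d)
print(i, d.min(),d.max())
E
```

```text
time_s: 0.4
eef_pos: [204.6, 385.7, 404.3]
ee_rot: [-0.0, 0.158, 0.987, -0.001]
force: [-0.1, 0.7, -0.1]
grip_width: 0.997
grip_force: 0.0
time_s: 0.7
eef_pos: [245.1, 275.1, 404.5]
ee_rot: [-0.0, 0.159, 0.987, -0.0]
force: [0.9, 0.7, 0.3]
grip_width: 1.003
grip_force: 0.0
time_s: 1.0
eef_pos: [285.8, 164.3, 404.6]
ee_rot: [0.0, 0.159, 0.987, -0.0]
force: [0.3, 0.4, 0.3]
grip_width: 1.002
grip_force: 0.0
time_s: 1.4
eef_pos: [326.3, 54.5, 404.5]
ee_rot: [-0.0, 0.16, 0.987, -0.0]
force: [-0.5, -0.4, -0.5]
grip_width: 0.998
grip_force: 0.0
row [-2.203 -2.751  0.495] turn 0.002 t 1.4 j6 -1.44 yaw 71.6 g [326.3  54.5 249.5]
[-0.47280946 -0.43917653 -0.49194973]
{'K': array([[307.60416066,   0.        , 251.14648642],
       [  0.        , 307.60416066, 197.31618082],
       [  0.        ,   0.        ,   1.        ]]), 'camera_from_world': array([[ 3.13456058e-01,  9.49602648e-01,  3.33413715e-04,
        -1.55466199e+02],
       [-9.12018521e-01,  3.01147611e-01, -2.78446284e-01,
         3.18204259e+02],
       [-2.64513735e-01,  8.69765952e-02,  9.60451746e-01,
        -2.97000396e+02],
       [ 0.00000000e+00,  0.00000000e+00,  0.00000000e+00,
         1.00000000e+00]])} 0.0 473.96365
```

View pics/w1.png

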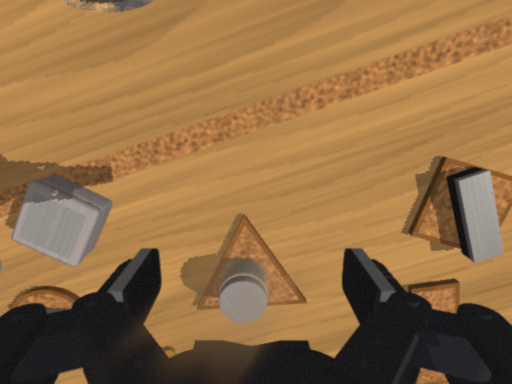

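The wrist view shows the triangle tile with the jar at (243,290), the stone on its tile at (470,210), and the large tin at (62,220). I'll add a measuring helper and continue towards the tin.

```bash
cat >> h.py <<'E'
HOME=dict(tri=(464,0,105),round=(447,-282,75),long=(637,220,100),square=(456,290,85),pad=(649,-240,95))
def look(cam,*names,save=None):
    i=camera_info(cam);p,d=capture(cam)
    if save: cv2.imwrite(f"pics/{save}.png",p[:,:,::-1])
    P=cloud(d,i);z=P[...,2];S=cv2.cvtColor(p,cv2.COLOR_RGB2HSV)[...,1].astype(int)
    for nm in names:
        x,y,r=HOME[nm];near=(d>0)&(np.hypot(P[...,0]-x,P[...,1]-y)<r)
        m=(near&(z>6)&(z<14)&((S>90)|(nm=="pad"))).astype(np.uint8)
        m=cv2.morphologyEx(m,cv2.MORPH_OPEN,np.ones((3,3),np.uint8))
        k,l,st,_=cv2.connectedComponentsWithStats(m)
        m=np.isin(l,[a for a in range(1,k) if st[a,4]>60]); uv=np.argwhere(m)[:,::-1]
        if len(uv)<50: print(cam,nm,"unseen");continue
        zt=np.median(z[m]);w=cast(uv,zt,i).astype(np.float32)
        if nm=="round": c,s=cv2.minEnclosingCircle(w)
        elif nm=="tri":
            t=cv2.minEnclosingTriangle(w.reshape(-1,1,2))[1].reshape(3,2);c=t.mean(0);s=t.round().tolist()
        else: c,*s=cv2.minAreaRect(w)
        print(cam,nm,"z",zt.round(1),"c",np.round(c,1),np.round(s,1) if nm!="square" and nm!="long" and nm!="pad" else s)
        o=near&(z>16)&(z<80)
        if o.sum()<60: continue
        top=np.percentile(z[o],97);o&=z>top-5;zt=np.median(z[o])
        w=cast(np.argwhere(o)[:,::-1],zt,i).astype(np.float32);r=cv2.minAreaRect(w)
        print("   object z",zt.round(1),"c",np.round(r[0],1),np.round(r[1],1),round(r[2],1),"circle",np.round(cv2.minEnclosingCircle(w)[0],1))
E
python3 -c "
from h import *
look('wrist','tri','square')"
python3 -m crank '[[-0.73,-0.917,0,0,0,0,0],[-0.73,-0.917,0,0,0,0,0],[-0.73,-0.917,0,0,0,0,0]]'
python3 -m crank '[[-0.73,-0.917,0,0,0,0,0],[-0.73,-0.917,0,0,0,0,0],[-0.73,-0.917,0,0,0,0,0],[-0.73,-0.917,0,0,0,0,0]]'
python3 -c "
from h import *
look('wrist','round',save='w2')
go(448.5,-276,200,np.radians(71.5))"
```

```text
wrist tri z 10.3 c [465.9   5.9] [[528.  70.]
 [490. -80.]
 [380.  28.]]
   object z 66.0 c [ 4.612e+02 -2.000e-01] [55.7 57.2] 31.5 circle [4.612e+02 1.000e-01]
wrist square z 10.4 c [458.  292.4] [(106.97209930419922, 103.9026107788086), 56.278419494628906]
   object z 35.2 c [462.2 292. ] [111.5  38.6] 2.4 circle [462.3 292.4]
time_s: 1.8
eef_pos: [367.4, -55.1, 404.6]
ee_rot: [0.0, 0.158, 0.987, -0.0]
force: [0.5, 0.4, -0.3]
grip_width: 0.999
grip_force: 0.0
time_s: 2.2
eef_pos: [408.0, -163.7, 404.2]
ee_rot: [-0.001, 0.158, 0.987, 0.0]
force: [0.5, -0.5, 1.1]
grip_width: 0.996
grip_force: 0.0
wrist round z 10.3 c [ 448.3 -280.6] 56.4
   object z 46.2 c [ 448.5 -274. ] [57.2 57.1] 71.2 circle [ 448.7 -273.9]
row [-0.742 -0.951  0.491] turn 0.008 t 2.2 j6 -1.9 yaw 71.9 g [ 407.6 -162.5  249.3]
```

```bash
python3 -m crank '[[-0.737,-0.937,0.3,0,0,0,0],[-0.737,-0.937,0.5,0,0,0,0],[-0.737,-0.937,0.7,0,0,0,0],[-0.737,-0.937,0.9,0,0,0,0],[-0.737,-0.937,0.9,0,0,0,0]]' >/dev/null
python3 -c "
from h import *
look('wrist','round')
go(448.5,-274.5,38,np.radians(71.4))"
```

```text
wrist round z 10.4 c [ 448.5 -281.4] 56.0
   object z 46.3 c [ 448.6 -275.5] [56.9 57. ] 71.1 circle [ 449.1 -275.5]
row [-0.006 -0.01   1.215] turn 0.012 t 2.8 j6 -2.03 yaw 72.0 g [ 448.5 -273.6  159.5]
```

```bash
python3 -m crank '[[-0.008,-0.017,0.3,0,0,0.012,0],[-0.008,-0.017,0.6,0,0,0.012,0],[-0.008,-0.017,0.9,0,0,0.012,0],[-0.008,-0.017,1,0,0,0.012,0]]' >/dev/null
python3 -m crank '[[0,0,0.1,0,0,0,0],[0,0,0.215,0,0,0,0],[0,0,0.215,0,0,0,0],[0,0,0.215,0,0,0,1],[0,0,0.215,0,0,0,1],[0,0,0.215,0,0,0,1],[0,0,0.215,0,0,0,1],[0,0,0.215,0,0,0,1]]' 50
python3 -c "
from h import *
go(448.5,-275.3,200)"
```

```text
time_s: 4.0
eef_pos: [448.7, -277.5, 194.2]
ee_rot: [0.001, 0.162, 0.987, -0.0]
force: [-2.1, 1.6, 5.9]
grip_width: 0.667
grip_force: 54.3
row [ 0.006  0.019 -1.608] turn 0.0 t 4.0 j6 -2.02 yaw 71.3 g [ 448.7 -277.5   39.2]
```

```bash
python3 -m crank '[[0,0,-0.2,0,0,0,1],[0,0,-0.5,0,0,0,1],[-0.2,0.1,-0.8,0,0,0,1],[-0.55,0.3,-0.8,0,0,0,1],[-0.89,0.49,-0.8,0,0,0,1]]'
python3 -m crank '[[-0.35,0.2,0,0,0,0,1],[-0.7,0.38,0,0,0,0,1],[-0.89,0.49,0,0,0,0,1],[-0.89,0.49,0,0,0,0,1]]'
python3 -c "
from h import *
go(648.5,-240,39.5)
look('wrist','round')
look('top','round')
look('side','round')"
```

```text
time_s: 4.5
eef_pos: [549.5, -259.2, 274.5]
ee_rot: [0.001, 0.163, 0.987, -0.0]
force: [-0.4, -1.0, -2.8]
grip_width: 0.668
grip_force: 55.2
time_s: 4.9
eef_pos: [650.2, -240.3, 272.2]
ee_rot: [-0.0, 0.161, 0.987, 0.0]
force: [0.7, 0.4, -3.1]
grip_width: 0.666
grip_force: 55.1
row [ 0.016 -0.003  0.777] turn 0.0 t 4.9 j6 -1.77 yaw 71.4 g [ 650.2 -240.3  117.2]
wrist round z 10.3 c [ 488.3 -293.3] 38.1
top round z 10.6 c [ 450.1 -299.3] 51.1
side round z 9.7 c [ 447.5 -282.7] 56.6
```

```bash
python3 -m crank '[[0.016,0,0.3,0,0,0,1],[0.016,0,0.55,0,0,0,1],[0.016,0,0.7,0,0,0,1],[0.016,0,0.74,0,0,0,1],[0.016,0,0.765,0,0,0,1],[0.016,0,0.78,0,0,0,1],[0.016,0,0.78,0,0,0,1]]'
python3 -m crank '[[0,0,0,0,0,0,0.1],[0,0,0,0,0,0,0],[0,0,0,0,0,0,0],[0,0,-0.4,0,0,0,0],[0,0,-0.8,0,0,0,0],[0,0,-0.9,0,0,0,0],[0,0,-0.9,0,0,0,0]]'
python3 -c "
from h import *
look('wrist','pad',save='w3')
go(461,0,160)"
```

```text
time_s: 5.75
eef_pos: [647.1, -241.1, 196.2]
ee_rot: [0.001, 0.162, 0.987, -0.0]
force: [-0.3, -0.3, -2.0]
grip_width: 0.67
grip_force: 55.1
time_s: 6.45
eef_pos: [647.1, -241.1, 287.4]
ee_rot: [0.002, 0.162, 0.987, -0.001]
force: [-0.6, -0.7, -0.4]
grip_width: 1.001
grip_force: 0.0
wrist pad z 10.2 c [ 650.5 -238.4] [(108.67282104492188, 128.7232666015625), 86.87406158447266]
   object z 46.3 c [ 646.8 -240.4] [56.8 56.5] 71.4 circle [ 647.  -240.2]
row [ 2.533  1.687 -0.3  ] turn 0.0 t 6.5 j6 -1.77 yaw 71.3 g [ 646.9 -240.9  130.1]
```

```bash
python3 -m crank '[[0,0,-0.3,0,0,0,0],[0.4,0.25,-0.5,0,0,0,0],[0.845,0.56,-0.5,0,0,0,0]]' >/dev/null
python3 -m crank '[[0.845,0.563,0,0,0,0,0],[0.845,0.563,0,0,0,0,0]]' >/dev/null
python3 -m crank '[[0.845,0.563,0,0,0,0,0],[0.845,0.563,0,0,0,0,0],[0.845,0.563,0,0,0,0,0]]' 
python3 -c "
from h import *
look('wrist','tri','round')
look('top','round')
go(461,0,44)"
```

```text
time_s: 7.3
eef_pos: [461.9, -2.2, 333.5]
ee_rot: [-0.003, 0.161, 0.987, 0.001]
force: [0.9, 0.3, 0.5]
grip_width: 0.999
grip_force: 0.0
wrist tri z 10.4 c [466.3   5.2] [[381.  27.]
 [528.  68.]
 [490. -79.]]
   object z 66.1 c [462.2  -0.7] [55.6 55.1] 71.5 circle [462.2  -0.5]
wrist round z 10.3 c [ 452.5 -272.7] 56.4
top round z 10.5 c [ 448.1 -280.9] 56.6
row [0.047 0.036 1.353] turn 0.0 t 7.4 j6 -1.51 yaw 71.4 g [464.6  -4.9 179.3]
```

```bash
python3 -m crank '[[0.03,0.04,0.3,0,0,0,0],[0.03,0.04,0.6,0,0,0,0],[0.03,0.04,0.7,0,0,0,0],[0.03,0.04,0.7,0,0,0,0],[0.03,0.04,0.7,0,0,0,0]]' >/dev/null
python3 -c "
from h import *
look('wrist','tri')
go(461.5,-0.5,40)"
```

```text
wrist tri z 10.4 c [466.2   5.1] [[381.  27.]
 [528.  68.]
 [490. -79.]]
   object z 66.1 c [ 4.619e+02 -4.000e-01] [56.2 55.8] 22.5 circle [461.8  -0.6]
row [ 0.027 -0.001  0.711] turn 0.0 t 8.0 j6 -1.5 yaw 71.3 g [464.   -1.2 111.1]
```

```bash
python3 -m crank '[[0.022,0,0.3,0,0,0,0],[0.022,0,0.6,0,0,0,0],[0.022,0,0.71,0,0,0,0],[0.022,0,0.71,0,0,0,0],[0.022,0,0.71,0,0,0,1],[0.022,0,0.71,0,0,0,1],[0.022,0,0.71,0,0,0,1],[0.022,0,0.71,0,0,0,1],[0.022,0,0.71,0,0,0,1]]' 50
python3 -c "
from h import *
go(448,-281.5,40)"
```

```text
time_s: 8.85
eef_pos: [461.8, -0.2, 195.8]
ee_rot: [0.001, 0.162, 0.987, -0.0]
force: [-1.8, 0.6, 7.9]
grip_width: 0.685
grip_force: 52.7
row [-0.77  -2.709  0.01 ] turn 0.0 t 8.8 j6 -1.5 yaw 71.3 g [ 4.618e+02 -2.000e-01  4.080e+01]
```

```bash
python3 -m crank '[[0,0,-0.2,0,0,0,1],[0,0,-0.5,0,0,0,1],[-0.08,-0.3,-0.6,0,0,0,1],[-0.18,-0.6,-0.6,0,0,0,1],[-0.257,-0.903,-0.6,0,0,0,1]]'>/dev/null
python3 -m crank '[[-0.13,-0.45,0,0,0,0,1],[-0.257,-0.9,0,0,0,0,1]]'>/dev/null
python3 -m crank '[[-0.13,-0.45,0,0,0,0,1],[-0.2,-0.75,0,0,0,0,1],[-0.257,-0.9,0,0,0,0,1],[-0.257,-0.9,0,0,0,0,1],[-0.257,-0.9,0,0,0,0,1]]'
python3 -c "
from h import *
look('top','tri')
look('side','tri')
go(448,-281.3,41)"
```

```text
time_s: 10.05
eef_pos: [447.9, -280.0, 254.3]
ee_rot: [-0.0, 0.162, 0.987, 0.0]
force: [-0.2, 0.9, -3.0]
grip_width: 0.686
grip_force: 55.2
top tri z 10.6 c [487.7 -61.3] [[490. -80.]
 [474. -64.]
 [500. -39.]]
side tri z 9.7 c [443.6  -8. ] [[378.  26.]
 [451.  46.]
 [502. -96.]]
row [-0.006 -0.017  0.583] turn 0.0 t 10.2 j6 -2.03 yaw 71.4 g [ 448.  -279.6   99.3]
```

```bash
python3 -m crank '[[-0.006,-0.017,0.25,0,0,0,1],[-0.006,-0.017,0.45,0,0,0,1],[-0.006,-0.017,0.53,0,0,0,1],[-0.006,-0.017,0.56,0,0,0,1],[-0.006,-0.017,0.57,0,0,0,1],[-0.006,-0.017,0.575,0,0,0,1],[-0.006,-0.017,0.58,0,0,0,1],[-0.006,-0.017,0.58,0,0,0,1]]'
python3 -c "
from h import *
go(448,-281.3,41)"
```

```text
time_s: 10.95
eef_pos: [447.8, -282.7, 196.6]
ee_rot: [0.0, 0.162, 0.987, -0.0]
force: [0.3, -0.8, -1.9]
grip_width: 0.687
grip_force: 55.2
row [0.003 0.014 0.006] turn 0.0 t 10.9 j6 -2.03 yaw 71.3 g [ 447.8 -282.7   41.6]
```

```bash
python3 -m crank '[[0.003,0.013,0.005,0,0,0,1],[0.003,0.013,0.01,0,0,0,1],[0.003,0.013,0.013,0,0,0,1],[0.003,0.013,0.013,0,0,0,1]]'
python3 -c "
from h import *
go(448,-281.3,41)"
```

```text
time_s: 11.35
eef_pos: [448.0, -281.4, 195.8]
ee_rot: [0.0, 0.162, 0.987, -0.0]
force: [-3.8, 2.8, 9.1]
grip_width: 0.681
grip_force: 56.4
row [-0.     0.001 -0.002] turn 0.0 t 11.3 j6 -2.03 yaw 71.3 g [ 448.  -281.4   40.8]
```

```bash
python3 -m crank '[[0,0,0,0,0,0,0.1],[0,0,0,0,0,0,0],[0,0,0,0,0,0,0],[0,0,-0.3,0,0,0,0],[0,0,-0.7,0,0,0,0],[0,0,-1,0,0,0,0],[0,0,-1,0,0,0,0]]'>/dev/null
python3 -c "
from h import *
look('wrist','round')"
python3 -m crank '[[0,0.1,-0.4,0,0,0,0],[-0.02,0.5,-0.8,0,0,0,0],[-0.033,0.89,-1,0,0,0,0]]'>/dev/null
python3 -m crank '[[-0.033,0.89,0,0,0,0,0],[-0.033,0.89,0,0,0,0,0]]'>/dev/null
python3 -m crank '[[-0.033,0.89,0,0,0,0,0],[-0.033,0.89,0,0,0,0,0]]'>/dev/null
python3 -m crank '[[-0.033,0.89,0,0,0,0,0],[-0.033,0.89,0,0,0,0,0]]'>/dev/null
python3 -m crank '[[-0.033,0.89,0,0,0,0,0],[-0.033,0.89,0,0,0,0,0]]'>/dev/null
python3 -m crank '[[-0.033,0.89,0,0,0,0,0],[-0.033,0.89,0,0,0,0,0],[-0.033,0.89,0,0,0,0,0],[-0.033,0.89,0,0,0,0,0]]'
python3 -c "
from h import *
look('top','round','tri','pad')
look('wrist','long','tri')
go(637.5,217.5,150)"
```

```text
wrist round z 10.4 c [ 448.4 -281.4] 55.9
   object z 66.1 c [ 448.3 -280.8] [55.5 56.1] 71.4 circle [ 448.1 -280.7]
time_s: 13.6
eef_pos: [637.9, 218.5, 392.6]
ee_rot: [-0.001, 0.162, 0.987, -0.001]
force: [0.5, -0.5, -0.2]
grip_width: 1.001
grip_force: 0.0
top round z 10.5 c [ 448.  -281.5] 56.4
   object z 66.5 c [ 448.  -279.9] [54.3 55. ] 41.8 circle [ 447.9 -280.6]
top tri z 10.3 c [465.6   4.6] [[527.  68.]
 [490. -80.]
 [380.  26.]]
top pad z 10.5 c [ 649.8 -238.7] [(109.6844482421875, 130.1393280029297), 85.92533111572266]
   object z 47.0 c [ 645.9 -240.1] [56.6 58. ] 70.6 circle [ 646.2 -240.2]
wrist long z 10.4 c [640.2 226. ] [(63.92471694946289, 169.88742065429688), 81.05517578125]
   object z 67.9 c [639.7 219.9] [25.7 27.3] 71.4 circle [639.5 220. ]
wrist tri z 10.4 c [474.8  23.2] [[529.  71.]
 [502. -34.]
 [394.  33.]]
row [0.003 0.003 0.889] turn 0.0 t 13.7 j6 -1.09 yaw 71.3 g [637.8 217.1 238.9]
```

```bash
python3 -m crank '[[-0.015,0.02,0.4,0,0,0,0],[-0.015,0.02,0.8,0,0,0,0],[-0.015,0.02,1,0,0,0,0],[-0.015,0.02,1,0,0,0,0],[-0.015,0.02,1,0,0,0,0]]'>/dev/null
python3 -c "
from h import *
look('wrist','long')
go(639,218.8,50)"
```

```text
wrist long z 10.4 c [640.1 225.8] [(63.92790603637695, 169.83653259277344), 81.04769134521484]
   object z 67.9 c [639.4 220.3] [26.5 26.5] 71.3 circle [639.1 220.1]
row [ 0.013 -0.005  0.917] turn 0.0 t 14.2 j6 -1.09 yaw 71.3 g [640.1 218.8 141.7]
```

```bash
python3 -m crank '[[0.013,0.003,0.4,0,0,0,0],[0.013,0.003,0.8,0,0,0,0],[0.013,0.003,0.915,0,0,0,0],[0.013,0.003,0.915,0,0,0,0],[0.013,0.003,0.915,0,0,0,1],[0.013,0.003,0.915,0,0,0,1],[0.013,0.003,0.915,0,0,0,1],[0.013,0.003,0.915,0,0,0,1],[0.013,0.003,0.915,0,0,0,1],[0.013,0.003,0.915,0,0,0,1],[0.013,0.003,0.915,0,0,0,1],[0.013,0.003,0.915,0,0,0,1]]' 50
python3 -c "
from h import *
go(465.7,4.8,51,np.radians(71.3+28))"
```

```text
time_s: 15.45
eef_pos: [638.9, 220.1, 204.4]
ee_rot: [0.001, 0.162, 0.987, 0.0]
force: [-1.3, -1.0, 6.0]
grip_width: 0.317
grip_force: 49.1
row [ 0.95  -2.595 -0.019] turn -0.622 t 15.4 j6 -1.09 yaw 71.3 g [638.9 220.1  49.4]
```

```bash
python3 -m crank '[[0,0,-0.2,0,0,0,1],[0,0,-0.5,0,0,0,1],[0.1,-0.3,-0.6,0,0,0,1],[0.2,-0.6,-0.6,0,0,0,1],[0.317,-0.865,-0.6,0,0,0,1]]'>/dev/null
python3 -m crank '[[0.16,-0.43,0,0,0,0,1],[0.317,-0.865,0,0,0,0,1]]'>/dev/null
python3 -m crank '[[0.16,-0.43,0,0,0,-0.15,1],[0.25,-0.7,0,0,0,-0.3,1],[0.317,-0.865,0,0,0,-0.45,1],[0.317,-0.865,0,0,0,-0.622,1],[0.317,-0.865,0,0,0,-0.622,1],[0.317,-0.865,0,0,0,-0.622,1]]'
python3 -c "
from h import *
look('top','long','square')
go(465.7,4.8,50,np.radians(71.3+28))"
```

```text
time_s: 16.75
eef_pos: [465.5, 4.9, 263.2]
ee_rot: [-0.0, -0.079, 0.997, 0.0]
force: [0.2, -0.2, -2.9]
grip_width: 0.314
grip_force: 49.8
top long z 10.4 c [639.  224.8] [(65.2236557006836, 171.08241271972656), 80.91545867919922]
top square z 10.1 c [458.4 292.4] [(104.86944580078125, 103.7691421508789), 56.5313606262207]
   object z 35.4 c [462.9 292.4] [109.7  36.6] 2.3 circle [463.1 292. ]
row [-0.001 -0.002  0.582] turn -0.004 t 16.8 j6 -1.97 yaw 99.1 g [465.5   5.  108.2]
```

```bash
python3 -m crank '[[0,0,0.25,0,0,0,1],[0,0,0.45,0,0,0,1],[0,0,0.53,0,0,0,1],[0,0,0.56,0,0,0,1],[0,0,0.575,0,0,0,1],[0,0,0.585,0,0,0,1],[0,0,0.585,0,0,0,1]]'
python3 -c "
from h import *
go(465.7,4.8,49,np.radians(71.3+28))"
```

```text
time_s: 17.5
eef_pos: [465.6, 4.8, 205.2]
ee_rot: [0.0, -0.081, 0.997, -0.0]
force: [-0.3, 0.2, -2.9]
grip_width: 0.314
grip_force: 49.9
row [-0.001  0.     0.012] turn -0.0 t 17.5 j6 -1.98 yaw 99.3 g [465.6   4.8  50.2]
```

Lower the last bit, release, rise and look.

```bash
python3 -m crank '[[0,0,0.006,0,0,0,1],[0,0,0.012,0,0,0,1],[0,0,0.014,0,0,0,1]]'
python3 -m crank '[[0,0,0,0,0,0,0.5],[0,0,0,0,0,0,0],[0,0,0,0,0,0,0],[0,0,0,0,0,0,0],[0,0,-0.3,0,0,0,0],[0,0,-0.6,0,0,0,0],[0,0,-1,0,0,0,0],[0,0,-1,0,0,0,0]]'>/dev/null
python3 -c "
from h import *
look('wrist','tri',save='w4')
go(462.5,292.2,130,np.radians(92.3))"
```

```text
time_s: 17.8
eef_pos: [465.6, 4.7, 204.3]
ee_rot: [0.0, -0.081, 0.997, -0.0]
force: [-4.7, -0.7, 12.0]
grip_width: 0.317
grip_force: 51.2
wrist tri z 10.4 c [466.    5.1] [[527.  68.]
 [490. -80.]
 [381.  27.]]
   object z 67.8 c [465.8   4.2] [27.  26.5] 9.4 circle [465.8   4.4]
row [-0.433  2.842  0.198] turn 0.156 t 18.6 j6 -1.98 yaw 99.3 g [465.7   4.8 150.2]
```

View pics/w4.png

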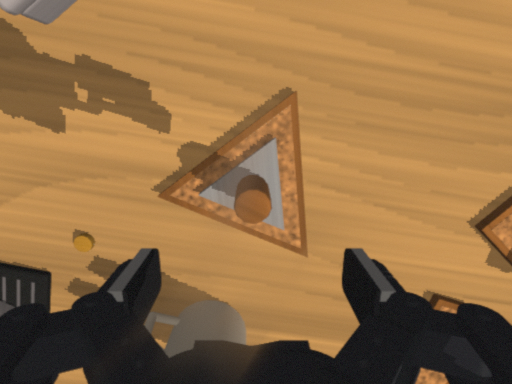

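The scraper sits centred and aligned inside the triangular tile at (250,190). The stone is next.

```bash
python3 -m crank '[[-0.07,0.47,0,0,0,0,0],[-0.144,0.947,0,0,0,0,0]]'>/dev/null
python3 -m crank '[[-0.07,0.47,0,0,0,0,0],[-0.144,0.947,0,0,0,0,0]]'>/dev/null
python3 -m crank '[[-0.07,0.47,0,0,0,0.1,0],[-0.144,0.947,0,0,0,0.156,0],[-0.144,0.947,0.3,0,0,0.156,0],[-0.144,0.947,0.3,0,0,0.156,0],[-0.144,0.947,0.3,0,0,0.156,0]]'>/dev/null
python3 -c "
from h import *
look('wrist','square')
go(462.5,292.2,30,np.radians(92.3))"
```

```text
wrist square z 10.4 c [458.8 293.6] [(103.90283203125, 103.85684967041016), 56.33464813232422]
   object z 35.2 c [463.1 293.5] [109.6  35.8] 2.4 circle [463.1 293.4]
row [-0.001  0.008  0.886] turn -0.002 t 19.6 j6 -1.26 yaw 92.2 g [462.4 291.5 118.6]
```

```bash
python3 -m crank '[[-0.005,0.015,0.4,0,0,0,0],[-0.005,0.015,0.8,0,0,0,0],[-0.005,0.015,0.876,0,0,0,0],[-0.005,0.015,0.876,0,0,0,0],[-0.005,0.015,0.876,0,0,0,1],[-0.005,0.015,0.876,0,0,0,1],[-0.005,0.015,0.876,0,0,0,1],[-0.005,0.015,0.876,0,0,0,1],[-0.005,0.015,0.876,0,0,0,1],[-0.005,0.015,0.876,0,0,0,1],[-0.005,0.015,0.876,0,0,0,1],[-0.005,0.015,0.876,0,0,0,1]]' 70
python3 -c "
from h import *
go(639.3,225,31,np.radians(81))"
```

```text
time_s: 20.8
eef_pos: [462.9, 293.8, 187.1]
ee_rot: [0.001, -0.02, 1.0, 0.0]
force: [-0.9, -1.1, 7.6]
grip_width: 0.405
grip_force: 71.6
row [-1.735 -0.757  0.015] turn 0.251 t 20.8 j6 -1.26 yaw 92.3 g [462.9 293.8  32.1]
```

```bash
python3 -m crank '[[0,0,-0.2,0,0,0,1],[0,0,-0.5,0,0,0,1],[-0.3,-0.12,-0.6,0,0,0,1],[-0.6,-0.25,-0.6,0,0,0,1],[-0.869,-0.377,-0.6,0,0,0,1]]'>/dev/null
python3 -m crank '[[-0.4,-0.18,0,0,0,0.1,1],[-0.7,-0.3,0,0,0,0.2,1],[-0.869,-0.377,0,0,0,0.251,1],[-0.869,-0.377,0,0,0,0.251,1],[-0.869,-0.377,0,0,0,0.251,1]]'
python3 -c "
from h import *
look('top','square')
look('side','square')
look('wrist','square','long')
go(639.5,225.3,32,np.radians(81))"
```

```text
time_s: 21.8
eef_pos: [638.8, 225.3, 245.2]
ee_rot: [-0.001, 0.078, 0.997, -0.0]
force: [-0.7, 0.3, -3.8]
grip_width: 0.403
grip_force: 70.7
top square unseen
side square z 9.8 c [457.9 291. ] [(107.9603500366211, 105.44631958007812), 55.925262451171875]
wrist square z 10.1 c [524.1 298.4] [(29.898584365844727, 11.503498077392578), 81.10867309570312]
wrist long z 10.4 c [581.8 235. ] [(63.91509246826172, 51.318809509277344), 81.07711029052734]
   object z 78.5 c [609.  230.6] [57.7 50.8] 81.1 circle [614.7 229.7]
row [-0.011 -0.004  0.588] turn 0.001 t 21.9 j6 -1.25 yaw 81.1 g [638.5 225.9  90.8]
```

```bash
python3 -m crank '[[-0.015,0,0.25,0,0,0,1],[-0.015,0,0.45,0,0,0,1],[-0.015,0,0.54,0,0,0,1],[-0.015,0,0.57,0,0,0,1],[-0.015,0,0.58,0,0,0,1],[-0.015,0,0.588,0,0,0,1],[-0.015,0,0.588,0,0,0,1]]'
python3 -c "
from h import *
go(640,225.7,31,np.radians(81))"
```

```text
time_s: 22.65
eef_pos: [640.9, 225.0, 187.8]
ee_rot: [0.001, 0.079, 0.997, 0.0]
force: [0.3, 0.5, -3.6]
grip_width: 0.406
grip_force: 70.7
row [0.01  0.005 0.018] turn -0.0 t 22.6 j6 -1.25 yaw 81.0 g [640.9 225.   32.8]
```

```bash
python3 -m crank '[[0.008,0.005,0.006,0,0,0,1],[0.008,0.005,0.012,0,0,0,1],[0.008,0.005,0.018,0,0,0,1],[0.008,0.005,0.018,0,0,0,1]]'
python3 -m crank '[[0,0,0,0,0,0,0.3],[0,0,0,0,0,0,0],[0,0,0,0,0,0,0],[0,0,0,0,0,0,0],[0,0,-0.3,0,0,0,0],[0,0,-0.7,0,0,0,0],[0,0,-1,0,0,0,0],[0,0,-1,0,0,0,0]]'>/dev/null
python3 -c "
from h import *
look('wrist','long')
go(646.7,-240.5,245,np.radians(71.4))"
```

```text
time_s: 23.05
eef_pos: [640.2, 225.6, 187.2]
ee_rot: [0.001, 0.079, 0.997, 0.0]
force: [-5.1, -2.0, 9.0]
grip_width: 0.402
grip_force: 72.4
wrist long z 10.4 c [640.1 225.8] [(63.93754196166992, 168.88356018066406), 81.0423583984375]
   object z 35.2 c [640.7 225.9] [ 35.8 109.5] 81.1 circle [640.6 225.7]
row [-0.799 -4.593 -1.13 ] turn 0.213 t 23.9 j6 -1.25 yaw 81.0 g [640.2 225.7 132.3]
```

```bash
python3 -m crank '[[0,0,-0.5,0,0,0,0],[0,0,-1,0,0,0,0]]'>/dev/null
python3 -m crank '[[-0.08,-0.46,-0.1,0,0,0,0],[-0.16,-0.919,-0.13,0,0,0,0]]'>/dev/null
python3 -m crank '[[-0.16,-0.919,0,0,0,0,0],[-0.16,-0.919,0,0,0,0,0]]'>/dev/null
python3 -m crank '[[-0.16,-0.919,0,0,0,0,0],[-0.16,-0.919,0,0,0,0,0]]'>/dev/null
python3 -m crank '[[-0.16,-0.919,0,0,0,0,0],[-0.16,-0.919,0,0,0,0,0]]'>/dev/null
python3 -m crank '[[-0.16,-0.919,0,0,0,0.1,0],[-0.16,-0.919,0,0,0,0.213,0],[-0.16,-0.919,0.4,0,0,0.213,0],[-0.16,-0.919,0.8,0,0,0.213,0],[-0.16,-0.919,1,0,0,0.213,0],[-0.16,-0.919,1,0,0,0.213,0],[-0.16,-0.919,1,0,0,0.213,0]]'
python3 -c "
from h import *
look('top','square','long')
look('wrist','pad')
go(646.7,-240.5,38,np.radians(71.4))"
```

```text
time_s: 25.6
eef_pos: [647.2, -240.8, 298.2]
ee_rot: [-0.0, 0.162, 0.987, 0.0]
force: [-0.8, 0.1, 1.0]
grip_width: 1.001
grip_force: 0.0
top square z 10.2 c [458.3 292.5] [(105.36029052734375, 103.88555908203125), 56.23116683959961]
top long z 10.3 c [639.3 224.6] [(64.96839141845703, 170.4336395263672), 80.9998779296875]
   object z 35.5 c [639.6 224.8] [ 36.8 110.2] 81.1 circle [641.  225.9]
wrist pad z 10.2 c [ 650.5 -238.4] [(108.68353271484375, 128.70745849609375), 86.88842010498047]
   object z 46.3 c [ 646.9 -240.3] [56.9 56.1] 71.4 circle [ 647.  -240.1]
row [0.009 0.002 1.068] turn 0.0 t 25.7 j6 -1.77 yaw 71.4 g [ 647.3 -240.8  144.8]
```

```bash
python3 -m crank '[[0.006,0.003,0.4,0,0,0,0],[0.006,0.003,0.8,0,0,0,0],[0.006,0.003,1,0,0,0,0]]'>/dev/null
python3 -m crank '[[0,0,0.06,0,0,0,0],[0,0,0.06,0,0,0,0],[0,0,0.06,0,0,0,1],[0,0,0.06,0,0,0,1],[0,0,0.06,0,0,0,1],[0,0,0.06,0,0,0,1],[0,0,0.06,0,0,0,1]]' 50
python3 -c "
from h import *
go(458.6,293,245,np.radians(56.3))"
```

```text
time_s: 26.7
eef_pos: [647.0, -240.5, 194.4]
ee_rot: [0.002, 0.162, 0.987, -0.001]
force: [-0.9, -0.4, 7.4]
grip_width: 0.668
grip_force: 54.8
row [ 3.48   4.454 -2.072] turn 0.336 t 26.7 j6 -1.77 yaw 71.4 g [ 647.  -240.5   39.4]
```

```bash
python3 -m crank '[[0,0,-0.2,0,0,0,1],[0,0,-0.5,0,0,0,1],[0,0,-1,0,0,0,1]]'>/dev/null
python3 -m crank '[[0,0,-0.4,0,0,0,1],[0,0,-0.8,0,0,0,1],[0.2,0.25,-1,0,0,0,1],[0.45,0.57,-1,0,0,0,1],[0.696,0.891,-1,0,0,0,1]]'>/dev/null
python3 -m crank '[[0.25,0.31,0,0,0,0,1],[0.5,0.62,0,0,0,0,1],[0.696,0.891,0,0,0,0,1]]'>/dev/null
python3 -m crank '[[0.25,0.31,0,0,0,0,1],[0.5,0.62,0,0,0,0,1],[0.696,0.891,0,0,0,0,1]]'>/dev/null
python3 -m crank '[[0.25,0.31,0,0,0,0,1],[0.5,0.62,0,0,0,0,1],[0.696,0.891,0,0,0,0,1]]'>/dev/null
python3 -m crank '[[0.25,0.31,0,0,0,0.1,1],[0.5,0.62,0.2,0,0,0.2,1],[0.696,0.891,0.5,0,0,0.336,1],[0.696,0.891,0.8,0,0,0.336,1],[0.696,0.891,1,0,0,0.336,1],[0.696,0.891,1,0,0,0.336,1],[0.696,0.891,1,0,0,0.336,1]]'
python3 -c "
from h import *
look('wrist','square',save='w5')
go(458.6,293.2,40,np.radians(56.3))"
```

```text
time_s: 29.1
eef_pos: [459.0, 292.9, 293.1]
ee_rot: [0.0, 0.29, 0.957, 0.0]
force: [-0.8, 0.1, -1.5]
grip_width: 0.663
grip_force: 54.7
wrist square z 10.5 c [441.9 304.9] [(103.87757873535156, 62.19820785522461), 56.30710983276367]
row [ 0.008 -0.002  0.986] turn -0.001 t 29.1 j6 -0.63 yaw 56.3 g [459.2 292.9 138.6]
```

```bash
python3 -m crank '[[0.003,0,0.3,0,0,0,1],[0.003,0,0.6,0,0,0,1],[0.003,0,0.85,0,0,0,1],[0.003,0,0.94,0,0,0,1],[0.003,0,0.96,0,0,0,1],[0.003,0,0.975,0,0,0,1],[0.003,0,0.98,0,0,0,1],[0.003,0,0.98,0,0,0,1]]'
python3 -c "
from h import *
go(459,293.2,39.2,np.radians(56.3))"
```

```text
time_s: 29.95
eef_pos: [458.8, 293.2, 195.1]
ee_rot: [0.001, 0.29, 0.957, 0.001]
force: [-0.5, -0.0, -2.8]
grip_width: 0.663
grip_force: 54.7
row [-0.002  0.001  0.009] turn -0.0 t 29.9 j6 -0.63 yaw 56.3 g [458.8 293.2  40.1]
```

```bash
python3 -m crank '[[0,0,0.006,0,0,0,1],[0,0,0.012,0,0,0,1],[0,0,0.014,0,0,0,1]]'
python3 -m crank '[[0,0,0,0,0,0,0.3],[0,0,0,0,0,0,0],[0,0,0,0,0,0,0],[0,0,0,0,0,0,0],[0,0,-0.3,0,0,0,0],[0,0,-0.7,0,0,0,0],[0,0,-1,0,0,0,0],[0,0,-1,0,0,0,0]]'>/dev/null
python3 -c "
from h import *
look('wrist','square')"
python3 -m crank '[[0.4,0,-0.4,0,0,0,0],[0.8,0,-0.8,0,0,0,0],[1,0,-1,0,0,0,0],[1,0,-1,0,0,0,0],[1,0,-1,0,0,0,0]]'>/dev/null
python3 -c "
from h import *
look('top','square','long','tri','round',save='top9')
look('side','round','tri',save='side9')"
```

```text
time_s: 30.25
eef_pos: [458.8, 293.3, 194.3]
ee_rot: [0.001, 0.29, 0.957, 0.0]
force: [-5.0, -1.6, 12.8]
grip_width: 0.669
grip_force: 56.5
wrist square z 10.4 c [458.9 293.6] [(103.93327331542969, 103.9132308959961), 56.30327606201172]
   object z 46.3 c [458.8 294.8] [56.9 56.2] 56.2 circle [458.8 294.6]
top square z 10.2 c [458.4 292.5] [(105.39750671386719, 103.83545684814453), 56.3541259765625]
   object z 46.3 c [459.  292.4] [57.7 57. ] 56.9 circle [459.  292.4]
top long z 10.4 c [639.1 224.7] [(65.32081604003906, 170.80557250976562), 80.95824432373047]
   object z 35.5 c [639.7 224.9] [ 36.7 110.7] 81.0 circle [639.7 224.7]
top tri z 10.4 c [466.    4.6] [[381.  26.]
 [527.  68.]
 [490. -80.]]
   object z 67.8 c [466.5   3.6] [25.5 26.1] 89.7 circle [465.9   4.1]
top round z 10.6 c [ 447.5 -281. ] 56.5
   object z 66.7 c [ 448.6 -280.7] [54.7 54.7] 60.6 circle [ 447.9 -280.8]
side round z 9.5 c [ 446.9 -282.5] 56.4
   object z 65.4 c [ 446.5 -282.3] [53.4 54.2] 66.6 circle [ 446.6 -282.3]
side tri z 9.4 c [464.5   3.1] [[488. -85.]
 [379.  26.]
 [527.  68.]]
   object z 66.9 c [4.649e+02 2.000e-01] [27.5 22.3] 66.9 circle [4.648e+02 1.000e-01]
```

View pics/top9.png

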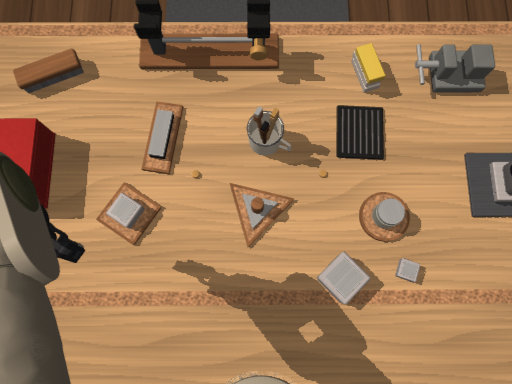

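The picture shows every tool centred on its own tile: stone (163,135), tin (127,210), scraper (260,208) and jar (388,213). The mug hasn't moved, and the arm is clear of everything.

```bash
python3 -c "
from rig import ticket,status
s=status.sense();print(s['force'],s['eef_pos']);print(ticket.finish_job())"
```

```text
[-0.57775902 -0.55148453 -0.32413154] [375.95897393 348.1924935  390.86195107]
the job is handed in; nothing more can be done
None
```

The jar, stone, tin and scraper are each flat and centred on their own tiles, to within about 2 mm in the final camera measurements; the mug was left where it stood, and the job was handed in at about 31 s of the 144 s.

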